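# Lock the drip tray to the brush-washing stand and hang the washer

## Robot

A 7-joint arm with a two-finger parallel gripper is mounted at the origin on a cart in front of the work surface, level with it; the furniture and walls round the work are solid. World frame = base frame: x ahead of the robot, y to its left, z up, the work surface at z = 0. Lengths are in mm, angles in rad, forces in N, time in s.
With the tool pointing down it reaches from about 375 to 925 mm from the base axis. Payload 3.1 kg.
Tool frame: the origin (TCP) lies between the finger pads; the fingertips stand 22 mm ahead of it and the grasp point (between the pads) lies 3 mm ahead of it; z points along the fingers, y is the line along which they close (so a half turn about z gives the same grasp; the last joint's range is limited). The gripper opens to 85 mm and grips with 20 to 120 N. Pads are 22 mm wide; open, the fingers measure 114 mm over their backs; the gripper's body (76 mm by 85 mm) begins 54 mm behind the grasp point. The pads swing forward as they close: fully open they stand 13 mm farther back than shut.
Start: joints at [-1.297, 0.383, 0.044, 1.598, -0.018, 1.161, -0.05], TCP at [236.119, 605.6, 253.269] pointing down, gripper open.
Joint ranges: [-2.61, 2.61], [-0.41, 2.15], [-1.48, 1.57], [0, 2.5], [-1.57, 4.71], [0.05, 1.97], [-2.85, 2.85]. Speed limits (rad/s): [2.79, 2.79, 3.14, 3.14, 3.14, 3.14, 3.14].

## Interface

Orientations are given as a unit quaternion [x, y, z, w].
In Python, from cell import env gives the robot as it stands. The module is installed in compiled form; this text tells all that it offers.
- The arm moves only by the tool move_arm, never from a script. Its argument "targets" is a list of rows, each an object of numbers: "dx", "dy", "dz": the shift along the tool's x, y, z in mm; "turn": the turn about the tool's z in rad. In form: [{"dx": .., "dy": .., "dz": .., "turn": ..}, ...]. A call has exactly 5 rows; each row is the pose to reach, as a shift and turn from the pose commanded when the call began, along the tool's axes at that moment; what a row does not reach only later rows make up. A row lasts 1/8 s, in which the tool goes at most 62.5 mm and 10.7 degrees, less where a joint would pass 70% of its speed; a pose out of reach is approached as far as the arm can. A call with a gripper value outside its range is refused whole. "claw" is the closure, from 0 (fully open) to 1 (shut), set as the call begins (left out, the last holds). The fingers move at their own pace and stop on an object; the grip force is fixed at half the most. Time passes only in rows, so rows that repeat a pose let the fingers close, or fill a call up. It gives the time, the measured TCP pose, the force, the opening and the grip force at its end, in the units of the state.
- env.observe(): the state, without advancing time (a new reading comes with each control period).
- env.grab_frame(name): name is "scene" or "side" or "wrist"; returns (picture, depth): 384x512x3 uint8, blue, green, red; 384x512 float32, mm along the optical axis (not along the pixel's ray), 0 where there is no reading.
- env.calibration(name): a dict with "fx", "fy", "cx", "cy" (pixels), "R" (3x3) and "t" (3): a world point X has camera coordinates R X + t. Camera axes: x right, y down, z forward; pixel columns grow to the right and rows downward; lengths in mm; the calibration is good to about 2 mm. A picture is of the moment at which its call begins: read the wrist's pose just before it. calibration takes no time and is no camera call; for the wrist camera it gives the pose at the moment of the call.
- env.close_job(): hands the job in; it is judged then, once.
The state is a dict: "time_s": time; "joint_positions": joint angles; "dq": joint speeds; "effort": joint torques, N m; "position": TCP position; "tcp_rot": TCP orientation; "force": force on the tool from outside, world axes, zero at the start; "torque": the same for the moment, N m; "opening": opening from 0.0 (shut) to 1.0 (fully open); "grip_force": force on a finger pad.
Only numpy, scipy, OpenCV 4.12 (cv2) and the standard library are available. Lean on these libraries where they do the work, as an engineer would, in place of code of your own. Each camera call takes 0.05 s, during which the arm holds its last target. There are 200 camera calls.

## Task

Put the brush-washing stand together: slide the loose drip tray up to the base so that its bolt goes into the open mouth of the cam, and turn the cam's wing half a turn clockwise, to its stop, so that the hook draws the tray tight and square against the base. With the tray locked, turn the two-pronged swivel hook on the mast so that it faces straight out over the tray, and only then hang the little brush washer on it by its wire bail, hanging upright and still over the tray. Leave the other things on the table where they are.

Things in the scene. Friction and masses are not known exactly. Their poses are not given: they have to be found in the camera images.
- base: Fixed base: pale wooden board 190 (x) x 120 (y) x 28 mm high; origin centre of underside. Its -y side (y = -60 mm) is the joint face. At x = -60 mm a slot for the bolt opens in it, 13 mm wide, flared to 26 mm over the outer 12 mm, open on top. Cam axis at (-60, -16) mm. A 14 mm steel mast at (55, -35) mm carries the hook.
- cam (a joint): Turn of the cam, rad: 0 = mouth open to the slot (bolt can enter), growing clockwise from above to 3.14 at its stop (locked). A spiral hook under its steel disc (58 mm across, top 33 mm above the table) runs behind the bolt head and draws it towards the axis. Light friction, 0.05 N m free; stays where left. Starts at 0 to 0.1.
- cam_grip (a point): On the cam's axis at mid-height of its wing, 45 mm above the table. The wing is an upright steel bar 44 mm long (along this point's y), 10 mm thick (its x), 33 to 55 mm above the table; it turns with the cam; at cam 0 it lies at 45 degrees, half-way between the base's +x and +y. A dark line on the disc marks the mouth. Fingers fit beside it down to the disc.
- hook (a joint): Turn of the swivel hook about the vertical mast, rad: 0 = prongs point along the base's -y, straight out over the tray; positive = counter-clockwise from above, towards the base's +x. Stops at -0.7 and 1.9. Friction 0.06 N m; stays where left.
- hook_grip (a point): On the swivel's axis, 192 mm above the table, 12 mm below the top of the hook's dark block, which is 14 mm thick (this point's x), 170 to 204 mm above the table and 44 mm long (y; 26 mm towards the prongs, 18 mm behind). Hold it across its 14 mm to turn the hook. The prongs' cross bar is 24 mm from the axis, 180 mm above the table.
- hook_seat (a point): Midway between the two prongs, 95 mm from the swivel's axis along its own -y, 185.5 mm above the table: the middle of a hung bail comes about here. Prongs: level 6 mm bars along this point's y, 48 mm apart (42 clear), 24 to 114 mm from the axis, then turned up; tips 197 mm above the table, 129 mm out. The bail may rest anywhere along the level part.
- tray: Loose drip tray, 0.4 kg, lying flat: wooden rim 190 (x) x 140 (y) x 28 mm high, walls 12 mm thick, metal floor 5 mm up. Origin: centre of its underside. Slide it along the table. Its +y side is the joint face. Locked, it lies at x = 0, y = -130 mm in the base's frame with the base's axes.
- tray_centre (a point): The tray's origin, centre of its underside, same axes as the tray.
- tray_joint (a point): Middle of the tray's joint face: 70 mm along the tray's +y from its centre, 14 mm above the table.
- tray_bolt (a point): Centre of the bolt head: upright 9 mm round cross pin, 9 to 26 mm above the table, 32 mm out from the joint face at the tray's x = -60 mm, on a level 7 mm stem 16 mm above the table. Pushed fully into the open cam the head stops 17 mm from the cam's axis, leaving a gap of 4 to 5 mm to the base (the hook still catches it at 8 mm); only the cam closes the gap.
- tray_grip (a point): In the tray's far (-y) wall in line with the bolt, mid-thickness, 20 mm above the table. The wall is 12 mm thick (tray's y), runs along the tray's x, top 28 mm above the table.
- washer_grip (a point): Centre of the wooden roller (14 mm thick, 26 mm long, along this point's x) at the top of the washer's stiff bail, 110 mm above the can's underside. The 5 mm wire bail stands in this x-z plane, 83 mm wide; bare level wire runs to 32 mm from the middle on both sides. 60 mm free below it. The roller goes between the prongs, the wire on them.
- washer_base (a point): Centre of the washer's underside.
- washer: Loose brush washer, 0.12 kg: open steel can 54 mm across (57 at the lip), 50 mm high, with an upright bail. Origin: centre of its underside, z up, bail along x. To hang it, bring the bail over the prong tips from outside with the can below the prongs, then lower it.
- umber_tube: Bystander: small crushed brown paint tube, 36x109x25 mm.
- spruce_tube: Bystander: crushed dark green paint tube, 41x136x30 mm.
- blue_ink: Bystander: square dark blue ink bottle, 38x38x52 mm.
- pot: Bystander: small screw-top pigment pot, 40x40x41 mm.
- rubber_eraser: Bystander: white eraser in a card sleeve, 22x52x12 mm.

How it is judged:
By the outcome, as a careful person would: the job done as asked, in the order asked, and still so for the second after the job is handed in, with the robot touching nothing.
It also fails if it takes over 72 s, if anything falls off the work surface, if the arm or the gripper's body presses on something with over 40 N, if the wrist force passes 120 N, or if a joint passes its speed limit or range.

## Working session

There is one attempt and no reset: what is moved stays moved. The work goes in short steps, Python scripts to look and compute and a tool call to move; the robot and the scene stay as the last step left them, time stands still between calls to the robot, and variables do not carry over. Pictures are saved under pics/ and viewed, at most 12 in all, crops included, and the job is handed in when it is done.

Besides the shell and the picture viewer there is one more tool, called after "Call:" by a JSON object that holds its "name" and its "arguments". move_arm: Moves the arm, as the interface text tells. Its arguments: {"type":"object","properties":{"targets":{"type":"array"},"claw":{"type":"number"}},"required":["targets"]}

```bash
mkdir -p pics; cat > h.py <<'E'
import numpy as np, cv2
from cell import env
from scipy.spatial.transform import Rotation as Ro
def grab(n,name=None):
    c=env.calibration(n); p,d=env.grab_frame(n)
    if name: cv2.imwrite('pics/'+name+'.png',p)
    np.savez('/tmp/'+n+'.npz',p=p,d=d,**{k:np.array(v) for k,v in c.items()})
    return p,d,c
def load(n):
    z=np.load('/tmp/'+n+'.npz'); return z['p'],z['d'],{k:z[k] for k in('fx','fy','cx','cy','R','t')}
def ray(c,u,v,z):
    R=np.array(c['R']);t=np.array(c['t']).ravel()
    d=R.T@np.array([(u-c['cx'])/c['fx'],(v-c['cy'])/c['fy'],1]);o=-R.T@t
    return o+d*(z-o[2])/d[2]
def cloud(d,c):
    v,u=np.indices(d.shape);P=np.stack([(u-c['cx'])/c['fx']*d,(v-c['cy'])/c['fy']*d,d],-1)
    return (P-np.array(c['t']).ravel())@np.array(c['R'])
def proj(c,X):
    q=np.array(c['R'])@np.array(X)+np.array(c['t']).ravel();return (q[0]/q[2]*c['fx']+c['cx'],q[1]/q[2]*c['fy']+c['cy'])
E
python3 - <<'E'
from h import *
s=env.observe();print({k:np.round(v,3).tolist() for k,v in s.items()})
ims=[]
for n in('scene','side','wrist'):
    p,d,c=grab(n,n+'0'); print(n,np.round(-np.array(c['R']).T@np.array(c['t']).ravel()),np.round(c['R'],2).tolist(),c['fx'])
E
```

```text
{'time_s': 0.0, 'joint_positions': [-1.297, 0.384, 0.044, 1.6, -0.018, 1.161, -0.05], 'dq': [-0.001, -0.0, -0.0, 0.0, -0.001, 0.0, 0.0], 'effort': [0.001, -43.346, 1.024, -24.952, 0.01, 0.012, 0.0], 'position': [235.785, 604.761, 251.847], 'tcp_rot': [0.185, 0.983, -0.001, -0.0], 'force': [-0.578, 0.655, 0.408], 'torque': [0.03, 0.024, -0.012], 'grip_force': 0.0, 'opening': 1.0}
scene [-356. -515. 1313.] [[0.5, -0.86, -0.0], [-0.64, -0.37, -0.67], [0.58, 0.34, -0.74]] 463.3851722748628
side [597. 862. 612.] [[-1.0, 0.05, -0.01], [0.04, 0.51, -0.86], [-0.04, -0.86, -0.51]] 347.3680370313281
wrist [164. 633. 372.] [[0.36, 0.93, -0.0], [0.89, -0.35, 0.3], [0.28, -0.11, -0.95]] 286.4532103397008
```

View pics/scene0.png

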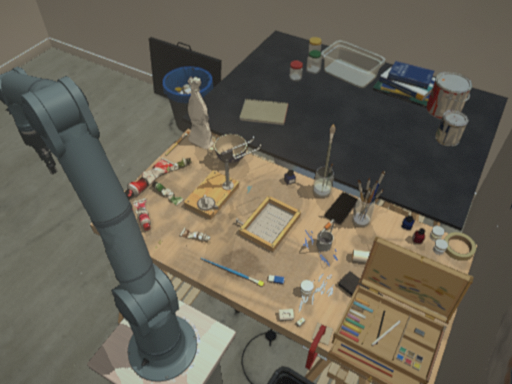

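View pics/side0.png

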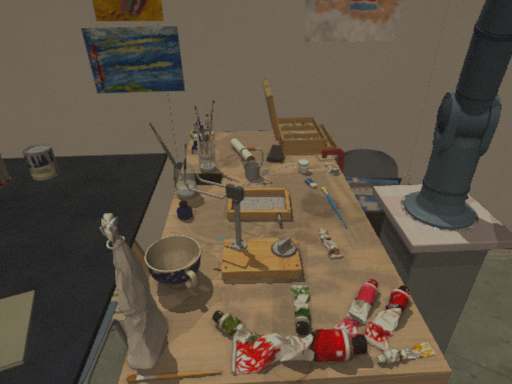

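The scene view shows the base at about (212,193), the tray at (270,222) and the washer at (325,240). In the side view they are at (262,260), (260,205) and (253,172), with the hook block near (235,192).

```bash
python3 - <<'E'
from h import *
for n in('scene','side'):
    p,d,c=load(n);P=cloud(d,c)
    hsv=cv2.cvtColor(p,cv2.COLOR_BGR2HSV)
    for nm,(u,v) in {'scene':{'base':(212,193),'tray':(270,222),'washer':(325,240)},'side':{'base':(262,260),'tray':(260,205),'washer':(253,172),'hook':(235,192)}}[n].items():
        print(n,nm,np.round(P[v,u]),hsv[v,u],'z28',np.round(ray(c,u,v,28)))
    m=((P[...,2]>22)&(P[...,2]<33)&(d>0)&(hsv[...,1]>70)&(hsv[...,0]<30)).astype(np.uint8)
    k,l,st,ce=cv2.connectedComponentsWithStats(m)
    for i in range(1,k):
        if st[i,4]>80:
            q=P[l==i][:,:2].astype(np.float32);r=cv2.minAreaRect(q);print(n,st[i],np.round(r[0],1),np.round(r[1],1),round(r[2],1))
    # washer / hook points by height
    for lo,hi in((165,210),(95,118),(40,60)):
        m=((P[...,2]>lo)&(P[...,2]<hi)&(P[...,0]>350)&(P[...,0]<900)&(P[...,1]<450)&(P[...,1]>-300)&(d>0)).astype(np.uint8)
        k,l,st,ce=cv2.connectedComponentsWithStats(m)
        for i in range(1,k):
            if st[i,4]>4:
                q=P[l==i];r=cv2.minAreaRect(q[:,:2].astype(np.float32));print(n,lo,st[i],np.round(q.mean(0)),np.round(r[0]),np.round(r[1]),round(r[2]))
p,d,c=load('side');cv2.imwrite('pics/sc.png',cv2.resize(p[130:300,170:340],None,fx=3.5,fy=3.5,interpolation=cv2.INTER_CUBIC))
E
```

```text
scene base [554. 189.  31.] [ 20 122 194] z28 [556. 191.  28.]
scene tray [562. -52.   3.] [ 23  34 178] z28 [545. -61.  28.]
scene washer [ 580. -257.   16.] [20 25 61] z28 [ 571. -260.   28.]
scene [184 171  55  46 885] [558.8 196.1] [125.5 195.9] 89.8
scene [239 196  62  53 542] [550.7 -58.2] [141.6 197.1] 86.9
scene [445 233  31  25 243] [ 784.9 -663. ] [104.8  97.2] 22.4
scene 165 [188  99  19  17 186] [788. 400. 186.] [791. 406.] [37. 84.] 11
scene 165 [221 137  40  25 214] [645. 139. 188.] [661. 134.] [ 58. 145.] 60
scene 165 [327 140   5  15  39] [ 834. -137.  187.] [ 835. -136.] [30. 11.] 22
scene 165 [331 164   2   3   5] [ 775. -174.  170.] [ 775. -174.] [ 1. 11.] 83
scene 165 [357 180   4   8  22] [ 731. -292.  180.] [ 732. -292.] [19.  8.] 63
scene 95 [191 121  18   7  74] [786. 395. 106.] [786. 401.] [23. 75.] 16
scene 95 [316 166  18  16 118] [ 787. -151.  104.] [ 790. -150.] [62. 67.] 73
scene 95 [225 170   4   6  20] [612. 159. 107.] [612. 159.] [17. 12.] 29
scene 95 [319 220  16  17  47] [ 560. -258.  111.] [ 563. -259.] [13. 80.] 85
scene 40 [191 128  21  13  93] [
[... 3202 characters left out ...]
 15 100] [501. 189.  51.] [500. 186.] [43. 14.] 41
side 40 [150 244  49  23 385] [776. 202.  50.] [771. 211.] [111.  54.] 13
side 40 [193 262   8  11  30] [711. 266.  52.] [710. 263.] [36.  5.] 71
side 40 [150 272  41  12 185] [763. 296.  51.] [771. 291.] [23. 90.] 84
side 40 [192 280   7   8  33] [710. 315.  52.] [710. 315.] [15.  7.] 14
side 40 [144 304  17  41 213] [781. 415.  49.] [781. 406.] [86.  9.] 86
side 40 [307 329  15   8  34] [476. 444.  44.] [474. 443.] [32.  7.] 36
side 40 [323 329  24   7  96] [441. 444.  46.] [437. 443.] [14. 42.] 87
side 40 [276 334   7   5  14] [541. 445.  41.] [540. 445.] [ 5. 13.] 49
side 40 [127 337   3   5   5] [818. 446.  57.] [818. 446.] [ 1. 10.] 29
```

View pics/sc.png

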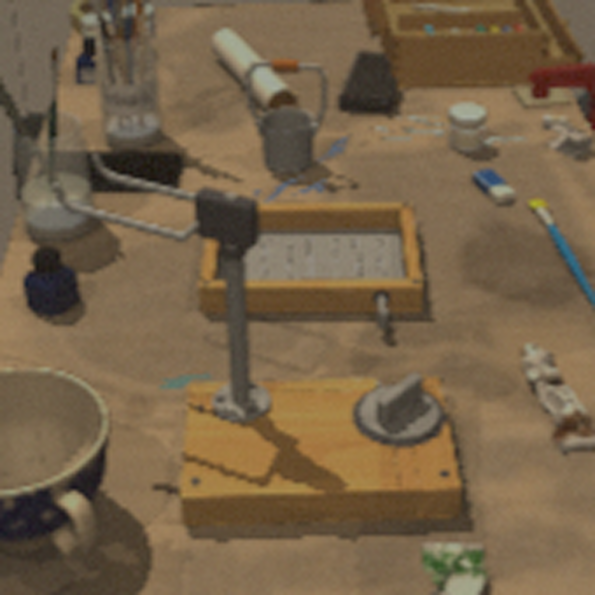

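The side crop shows the bail with its roller along x at crop (285,67). The bolt is at (383,320), the cam wing at (403,398), and the prongs swing towards +x. I'll move over the work for a closer look.

Call:
{"name": "move_arm", "arguments": {"targets": [{"dx": -43, "dy": -42, "dz": 0, "turn": -0.16}, {"dx": -86, "dy": -84, "dz": 0, "turn": -0.33}, {"dx": -129, "dy": -126, "dz": 0, "turn": -0.372}, {"dx": -172, "dy": -168, "dz": 0, "turn": -0.372}, {"dx": -215, "dy": -210, "dz": 0, "turn": -0.372}]}}

```text
time_s: 0.78
position: [360.7, 329.7, 253.1]
tcp_rot: [-0.0, 1.0, -0.0, 0.0]
force: [1.3, 0.5, 1.3]
opening: 1.002
grip_force: 0.0
```

```bash
cat >> h.py <<'E'
def need(x,y,z,yaw=90.):
    """tool deltas to bring TCP to world x,y,z with tool-y at yaw deg (mod 180)"""
    s=env.observe();R=Ro.from_quat(s['tcp_rot']).as_matrix();p=np.array(s['position'])
    d=R.T@(np.array([x,y,z])-p);cur=np.degrees(np.arctan2(R[1,1],R[0,1]))
    a=(yaw-cur+90)%180-90
    print('t%.2f'%s['time_s'],'pos',np.round(p,1),'yaw',round(cur,2),'d',np.round(d,1),'turn',round(-np.radians(a),4),'F',np.round(s['force'],1),'open',round(s['opening'],3),'q',np.round(s['joint_positions'],2))
E
python3 -c "
from h import *
need(480,60,252)"
```

```text
t0.78 pos [360.7 329.7 253.1] yaw 90.01 d [-119.3 -269.7    1.1] turn 0.0001 F [1.3 0.5 1.3] open 1.002 q [-0.95  0.07  0.13  1.98 -0.01  1.09  0.76]
```

Tool x is now world -x, and tool y is world y.

Call:
{"name": "move_arm", "arguments": {"targets": [{"dx": -24, "dy": -54, "dz": 0, "turn": 0}, {"dx": -48, "dy": -108, "dz": 0, "turn": 0}, {"dx": -72, "dy": -162, "dz": 0, "turn": 0}, {"dx": -96, "dy": -216, "dz": 0, "turn": 0}, {"dx": -119, "dy": -270, "dz": 0, "turn": 0}]}}

```text
time_s: 1.4
position: [479.6, 60.1, 253.3]
tcp_rot: [-0.0, 1.0, 0.0, 0.0]
force: [1.1, -0.0, 0.1]
opening: 1.001
grip_force: 0.0
```

Call:
{"name": "move_arm", "arguments": {"targets": [{"dx": 0, "dy": 0, "dz": 0, "turn": 0}, {"dx": 0, "dy": 0, "dz": 0, "turn": 0}, {"dx": 0, "dy": 0, "dz": 0, "turn": 0}, {"dx": 0, "dy": 0, "dz": 0, "turn": 0}, {"dx": 0, "dy": 0, "dz": 0, "turn": 0}]}}

```text
time_s: 2.02
position: [479.0, 62.8, 253.2]
tcp_rot: [-0.001, 1.0, 0.0, -0.0]
force: [0.7, 0.3, -0.3]
opening: 1.002
grip_force: 0.0
```

```bash
python3 - <<'E'
from h import *
need(480,60,252)
p,d,c=grab('wrist','w1');P=cloud(d,c)
hsv=cv2.cvtColor(p,cv2.COLOR_BGR2HSV)
m=((P[...,2]>22)&(P[...,2]<33)&(d>0)&(hsv[...,1]>60)&(hsv[...,0]<30)).astype(np.uint8)
k,l,st,ce=cv2.connectedComponentsWithStats(m)
for i in range(1,k):
    if st[i,4]>150:
        q=P[l==i][:,:2].astype(np.float32);r=cv2.minAreaRect(q);print(st[i],np.round(r[0],1),np.round(r[1],1),round(r[2],1))
E
```

```text
t2.02 pos [479.   62.8 253.2] yaw 90.13 d [-1.  -2.8  1.2] turn 0.0022 F [ 0.7  0.3 -0.3] open 1.002 q [-0.62  0.06  0.42  2.01 -0.03  1.08  1.39]
[476   4  36  49 812] [322.9 313.9] [38.7 37.2] 68.2
[ 109  146  116  141 3932] [550.2 -55.9] [140.4 190.3] 86.6
[ 311  156  110  134 7585] [559.4 197.9] [120.8 190.5] 88.8
[ 12 211  29  36 249] [ 557.6 -241.5] [51.1 22. ] 19.3
[  0 221  25  29 206] [ 573.1 -272.3] [43.6 16.7] 33.7
[469 274  31  24 233] [646.4 381. ] [25.3 43. ] 68.2
```

View pics/w1.png

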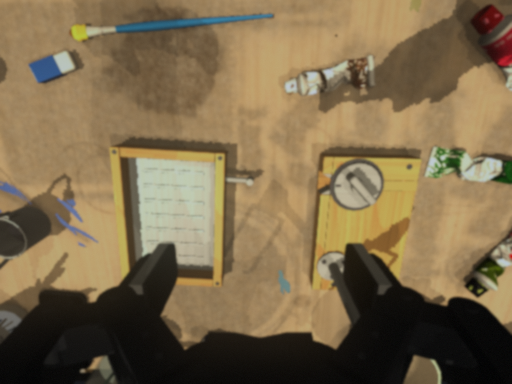

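The wrist view has +y to the right and +x down. It shows the tray at about (170,215), the bolt head near (251,181), the cam disc at (357,185) with its slot at (323,182), and the washer at (15,230). I'll check these against the rectangle poses.

```bash
python3 - <<'E'
from h import *
p,d,c=load('wrist');P=cloud(d,c)
print('bolt px',ray(c,251,181,24),'cam px',ray(c,357,185,33))
# bolt: points 15..28 high in window between
Q=P[165:200,230:262].reshape(-1,3);Q=Q[(Q[:,2]>13)&(Q[:,2]<30)];print('boltpts',len(Q),Q.mean(0),Q.min(0),Q.max(0))
h=Q[Q[:,1]>Q[:,1].max()-9];print('head',h.mean(0))
S=P[150:215,325:390].reshape(-1,3);D=S[(S[:,2]>31)&(S[:,2]<36)];r=cv2.minEnclosingCircle(D[:,:2].astype(np.float32));print('disc',r)
W=S[S[:,2]>48];r=cv2.minAreaRect(W[:,:2].astype(np.float32));print('wing',r)
# edges facing
m=(P[...,2]>22)&(P[...,2]<31)
for nm,xs,sel,f in(('tray joint',(475,620),(-30,40),max),('tray far',(475,620),(-150,-90),min),('base joint',(520,590),(110,180),min)):
    pts=[]
    for x in range(xs[0],xs[1],6):
        k=m&(abs(P[...,0]-x)<3)&(P[...,1]>sel[0])&(P[...,1]<sel[1])
        if k.sum()>2: pts.append((x,f(P[...,1][k])))
    a=np.array(pts)
    if len(a)>3:
        co=np.polyfit(a[:,0],a[:,1],1)
        for _ in range(3):
            e=a[:,1]-np.polyval(co,a[:,0]);a=a[abs(e)<max(1.2*np.std(e),.6)];co=np.polyfit(a[:,0],a[:,1],1)
        print(nm,len(a),'yaw',np.degrees(np.arctan(co[0])),'y at x=550',np.polyval(co,550))
E
```

```text
bolt px [495.82325919  51.80643273  24.        ] cam px [498.19073567 182.85685105  33.        ]
boltpts 139 [495.0119239   39.93269659  19.85398964] [491.46821698  24.61847204  13.27151497] [500.96207191  53.10816661  26.27676577]
head [495.38190894  49.25441241  23.14749075]
disc ((498.9331970214844, 183.12139892578125), 28.840538024902344)
wing ((454.8561706542969, 133.2059326171875), (175.5557861328125, 13.344599723815918), 48.636810302734375)
tray joint 25 yaw -3.6016600416674898 y at x=550 14.175248282606198
tray far 17 yaw -3.221659494845532 y at x=550 -125.68548732217259
base joint 12 yaw -1.3851261046307408 y at x=550 138.00297617422513
```

Call:
{"name": "move_arm", "arguments": {"targets": [{"dx": -2, "dy": -45, "dz": 36, "turn": 0.06}, {"dx": -4, "dy": -90, "dz": 72, "turn": 0.06}, {"dx": -6, "dy": -135, "dz": 108, "turn": 0.06}, {"dx": -7.5, "dy": -179, "dz": 140, "turn": 0.06}, {"dx": -7.5, "dy": -179, "dz": 143, "turn": 0.06}], "claw": 0.3}}

```text
time_s: 2.7
position: [484.1, -121.3, 108.1]
tcp_rot: [0.034, 0.999, -0.001, -0.003]
force: [0.4, -0.6, 0.3]
opening: 0.703
grip_force: 0.0
```

Call:
{"name": "move_arm", "arguments": {"targets": [{"dx": 0, "dy": 0, "dz": 20, "turn": 0}, {"dx": 0, "dy": 0, "dz": 40, "turn": 0}, {"dx": 0, "dy": 0, "dz": 50, "turn": 0}, {"dx": 0, "dy": 0, "dz": 50, "turn": 0}, {"dx": 0, "dy": 0, "dz": 50, "turn": 0}]}}

```text
time_s: 3.32
position: [487.6, -116.9, 61.1]
tcp_rot: [0.03, 1.0, 0.0, 0.001]
force: [-0.2, -0.3, -1.1]
opening: 0.698
grip_force: 0.0
```

```bash
python3 -c "
from h import *
need(486.5,-116.2,31,86.6)"
```

```text
t3.33 pos [ 487.6 -116.9   61.1] yaw 86.61 d [ 1.2  0.6 30.1] turn 0.0001 F [-0.2 -0.3 -1.1] open 0.698 q [-0.27  0.42  0.49  2.11 -0.31  0.69  1.93]
```

Call:
{"name": "move_arm", "arguments": {"targets": [{"dx": 1, "dy": 0.5, "dz": 10, "turn": 0}, {"dx": 1, "dy": 0.5, "dz": 20, "turn": 0}, {"dx": 1, "dy": 0.5, "dz": 29, "turn": 0}, {"dx": 1, "dy": 0.5, "dz": 29, "turn": 0}, {"dx": 1, "dy": 0.5, "dz": 29, "turn": 0}]}}

```text
time_s: 3.95
position: [485.8, -116.7, 31.2]
tcp_rot: [0.03, 1.0, -0.0, -0.0]
force: [0.7, 0.3, 0.5]
opening: 0.698
grip_force: 0.0
```

Call:
{"name": "move_arm", "arguments": {"targets": [{"dx": 0, "dy": 0, "dz": 0, "turn": 0}, {"dx": 0, "dy": 0, "dz": 0, "turn": 0}, {"dx": 0, "dy": 0, "dz": 0, "turn": 0}, {"dx": 0, "dy": 0, "dz": 0, "turn": 0}, {"dx": 0, "dy": 0, "dz": 0, "turn": 0}], "claw": 1}}

```text
time_s: 4.58
position: [486.1, -116.5, 31.7]
tcp_rot: [0.03, 1.0, 0.0, 0.0]
force: [-0.8, 0.1, 6.1]
opening: 0.125
grip_force: 60.7
```

```bash
python3 -c "
from h import *
need(486.5,-116.2,31,86.6)
need(494.5,-25,31,88.7)"
```

```text
t4.58 pos [ 486.1 -116.5   31.7] yaw 86.6 d [-0.4  0.3  0.7] turn -0.0 F [-0.8  0.1  6.1] open 0.125 q [-0.25  0.47  0.46  2.11 -0.35  0.63  1.96]
t4.58 pos [ 486.1 -116.5   31.7] yaw 86.6 d [-3.  91.8  0.7] turn -0.0367 F [-0.8  0.1  6.1] open 0.125 q [-0.25  0.47  0.46  2.11 -0.35  0.63  1.96]
```

Call:
{"name": "move_arm", "arguments": {"targets": [{"dx": -0.4, "dy": 15, "dz": 0, "turn": -0.01}, {"dx": -0.9, "dy": 32, "dz": 0, "turn": -0.02}, {"dx": -1.4, "dy": 50, "dz": 0, "turn": -0.03}, {"dx": -1.9, "dy": 68, "dz": 0, "turn": -0.0367}, {"dx": -2.3, "dy": 82, "dz": 0, "turn": -0.0367}]}}

```text
time_s: 5.2
position: [493.6, -35.2, 31.7]
tcp_rot: [0.012, 1.0, -0.001, 0.001]
force: [-0.5, -6.1, 4.2]
opening: 0.123
grip_force: 60.9
```

Call:
{"name": "move_arm", "arguments": {"targets": [{"dx": 0, "dy": 0, "dz": 0, "turn": 0}, {"dx": 0, "dy": 0, "dz": 0, "turn": 0}, {"dx": 0, "dy": 0, "dz": 0, "turn": 0}, {"dx": 0, "dy": 0, "dz": 0, "turn": 0}, {"dx": 0, "dy": 0, "dz": 0, "turn": 0}]}}

```text
time_s: 5.82
position: [494.0, -32.9, 31.7]
tcp_rot: [0.011, 1.0, 0.001, 0.001]
force: [0.8, 0.9, 5.4]
opening: 0.12
grip_force: 60.8
```

```bash
cat > chk.py <<'E'
from h import *
need(495.1,0,31,88.7)
for n in('wrist','side'):
    p,d,c=grab(n);P=cloud(d,c)
    m=(P[...,2]>22)&(P[...,2]<31)&(d>0)
    for nm,xs,sel,f in(('tray joint',(530,635),(85,135),max),('base joint',(525,640),(139,180),min)):
        pts=[]
        for x in range(xs[0],xs[1],6):
            k=m&(abs(P[...,0]-x)<3)&(P[...,1]>sel[0])&(P[...,1]<sel[1])
            if k.sum()>2: pts.append((x,f(P[...,1][k])))
        a=np.array(pts)
        if len(a)>3:
            co=np.polyfit(a[:,0],a[:,1],1)
            for _ in range(3):
                e=a[:,1]-np.polyval(co,a[:,0]);a=a[abs(e)<max(1.2*np.std(e),.6)];co=np.polyfit(a[:,0],a[:,1],1)
            print(n,nm,len(a),'yaw',np.degrees(np.arctan(co[0])),'y550',np.polyval(co,550))
    k=m&(P[...,1]>115)&(P[...,1]<139)&(abs(P[...,0]-497)<12);print(n,'bolt',k.sum(),P[k].mean(0) if k.sum() else '')
cw=load('wrist');cs=load('side')
def crop(L,X,w=45):
    u,v=map(int,proj(L[2],X));u=min(max(u,w),511-w);v=min(max(v,w),383-w);print('crop origin',u-w,v-w);return cv2.resize(L[0][v-w:v+w,u-w:u+w],(390,390),interpolation=cv2.INTER_CUBIC)
cv2.imwrite('pics/c1.png',np.hstack([crop(cw,(510,130,25)),crop(cs,(520,130,25))]))
E
python3 chk.py
```

```text
t5.83 pos [494.  -32.9  31.7] yaw 88.74 d [-0.4 32.9  0.8] turn 0.0007 F [0.8 0.9 5.4] open 0.12 q [-0.4   0.46  0.44  2.12 -0.33  0.62  1.82]
wrist tray joint 6 yaw -1.104008310557996 y550 99.64090119399599
wrist bolt 0 
side tray joint 9 yaw -2.462953537254831 y550 101.33347247206731
side base joint 8 yaw -0.36956621095443454 y550 140.4328847783263
side bolt 8 [499.64952212 134.65797594  26.50307308]
crop origin 421 239
crop origin 229 191
```

View pics/c1.png

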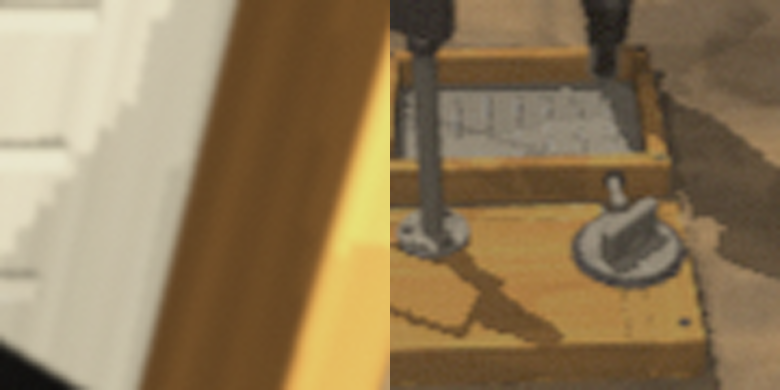

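The side crop shows the tray square to the base, with the bolt head (615,178) in line with the slot towards the cam (628,243). I'll push in.

Call:
{"name": "move_arm", "arguments": {"targets": [{"dx": -0.2, "dy": 5, "dz": 0, "turn": 0}, {"dx": -0.3, "dy": 10, "dz": 0, "turn": 0}, {"dx": -0.4, "dy": 14, "dz": 0, "turn": 0}, {"dx": -0.5, "dy": 18, "dz": 0, "turn": 0}, {"dx": -0.6, "dy": 22, "dz": 0, "turn": 0}]}}

```text
time_s: 6.55
position: [494.5, -15.0, 31.7]
tcp_rot: [0.013, 1.0, -0.001, 0.001]
force: [-0.1, -7.1, 6.6]
opening: 0.121
grip_force: 61.0
```

Call:
{"name": "move_arm", "arguments": {"targets": [{"dx": 0, "dy": 2, "dz": 0, "turn": 0}, {"dx": -0.1, "dy": 4, "dz": 0, "turn": 0}, {"dx": -0.2, "dy": 6, "dz": 0, "turn": 0}, {"dx": -0.3, "dy": 8, "dz": 0, "turn": 0}, {"dx": -0.3, "dy": 10, "dz": 0, "turn": 0}]}}

```text
time_s: 7.18
position: [494.7, -5.7, 31.7]
tcp_rot: [0.013, 1.0, -0.002, 0.0]
force: [-1.0, -6.9, 7.2]
opening: 0.124
grip_force: 61.1
```

```bash
python3 -c "
from h import *
need(495.1,0,31,88.7)"
```

```text
t7.17 pos [494.7  -5.7  31.7] yaw 88.51 d [-0.3  5.7  0.7] turn -0.0032 F [-1.  -6.9  7.2] open 0.124 q [-0.46  0.46  0.44  2.12 -0.33  0.62  1.75]
```

Call:
{"name": "move_arm", "arguments": {"targets": [{"dx": 0, "dy": 1, "dz": 0, "turn": 0}, {"dx": 0, "dy": 2, "dz": 0, "turn": 0}, {"dx": 0, "dy": 3, "dz": 0, "turn": 0}, {"dx": 0, "dy": 3, "dz": 0, "turn": 0}, {"dx": 0, "dy": 3, "dz": 0, "turn": 0}]}}

```text
time_s: 7.8
position: [494.7, -2.6, 31.7]
tcp_rot: [0.013, 1.0, -0.001, 0.0]
force: [-0.2, -7.9, 6.5]
opening: 0.123
grip_force: 61.1
```

```bash
sed -i "s/(85,135)/(100,138)/;s#pics/c1#pics/c2#" chk.py; python3 chk.py
```

```text
t7.80 pos [494.7  -2.6  31.7] yaw 88.52 d [-0.3  2.6  0.7] turn -0.0031 F [-0.2 -7.9  6.5] open 0.123 q [-0.47  0.46  0.44  2.12 -0.33  0.62  1.75]
wrist tray joint 3 yaw 12.480910196220469 y550 134.99453448052907
wrist bolt 617 [498.58078048 119.88267633  25.29922949]
side tray joint 9 yaw -2.1010537620857392 y550 131.13709832930346
side base joint 7 yaw 0.4934508225367137 y550 141.38468613918903
side bolt 41 [497.017653   128.62605978  27.5301545 ]
crop origin 421 239
crop origin 229 191
```

View pics/c2.png

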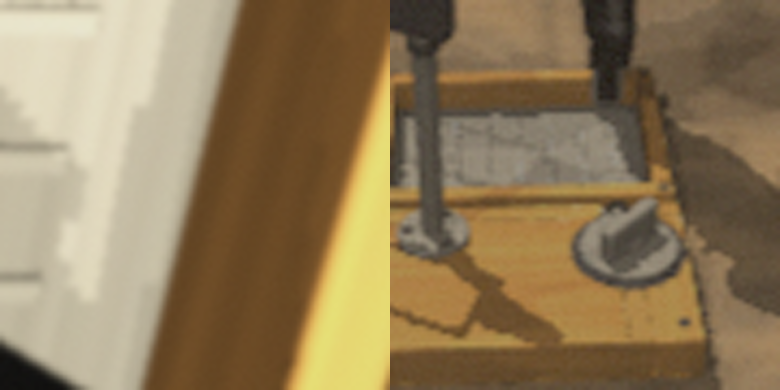

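The bolt is in the slot, with a remaining gap of about 7 mm by my estimate. I'll push on until it touches the stop.

Call:
{"name": "move_arm", "arguments": {"targets": [{"dx": 0, "dy": 1, "dz": 0, "turn": 0}, {"dx": 0, "dy": 2, "dz": 0, "turn": 0}, {"dx": 0, "dy": 3, "dz": 0, "turn": 0}, {"dx": 0, "dy": 4, "dz": 0, "turn": 0}, {"dx": 0, "dy": 4, "dz": 0, "turn": 0}]}}

```text
time_s: 8.52
position: [494.8, 1.3, 31.7]
tcp_rot: [0.013, 1.0, -0.002, 0.0]
force: [-0.7, -6.5, 7.3]
opening: 0.123
grip_force: 61.1
```

Call:
{"name": "move_arm", "arguments": {"targets": [{"dx": 0, "dy": 1, "dz": 0, "turn": 0}, {"dx": 0, "dy": 2, "dz": 0, "turn": 0}, {"dx": 0, "dy": 2.5, "dz": 0, "turn": 0}, {"dx": 0, "dy": 2.5, "dz": 0, "turn": 0}, {"dx": 0, "dy": 2.5, "dz": 0, "turn": 0}]}}

```text
time_s: 9.15
position: [494.8, 1.5, 31.7]
tcp_rot: [0.014, 1.0, -0.003, 0.0]
force: [-2.0, -11.0, 6.8]
opening: 0.122
grip_force: 61.1
```

```bash
python3 - <<'E'
from h import *
need(495.1,0,31,88.7)
p,d,c=grab('side');P=cloud(d,c)
cv2.imwrite('pics/c3.png',cv2.resize(p[215:275,222:312],None,fx=8,fy=8,interpolation=cv2.INTER_CUBIC))
m=(P[...,2]>22)&(P[...,2]<31)&(d>0)
for x in range(540,640,12):
    k=m&(abs(P[...,0]-x)<3)&(P[...,1]>100)&(P[...,1]<180); print(x,np.round(np.sort(P[...,1][k]),0).astype(int))
E
```

```text
t9.15 pos [494.8   1.5  31.7] yaw 88.44 d [-0.3 -1.5  0.7] turn -0.0045 F [ -2.  -11.    6.8] open 0.122 q [-0.48  0.46  0.44  2.12 -0.32  0.62  1.74]
540 [122 129 129 132 133 134 134 141 141 145 149 149 151 151 156 158 160 162
 163 165 166 167 169 170 173 174 174 176 178]
552 [121 122 127 129 130 132 135 135 139 141 144 145 148 151 151 153 156 156
 159 161 161 162 163 165 166 168 173 174 174 176 179]
564 [125 125 131 132 132 132 133 134 135 140 143 145 146 148 151 151 153 157
 160 163 165 165 168 169 172 175 177 178]
576 [124 125 130 130 133 133 134 136 141 142 145 146 148 149 153 156 157 159
 160 162 163 167 168 170 171 173 173 175 178 179 180]
588 [123 124 127 130 131 132 133 133 133 133 138 142 143 143 145 145 149 150
 150 152 154 158 158 161 162 164 166 169 170 175 175 177 178]
600 [122 123 128 129 129 129 132 133 141 142 176]
612 []
624 [122 126 130 132]
636 [122 123 124 124 128 128 131 131 134 137 138 142 146 146 150 154 157 162
 165 171 171 174 176 179]
```

View pics/c3.png

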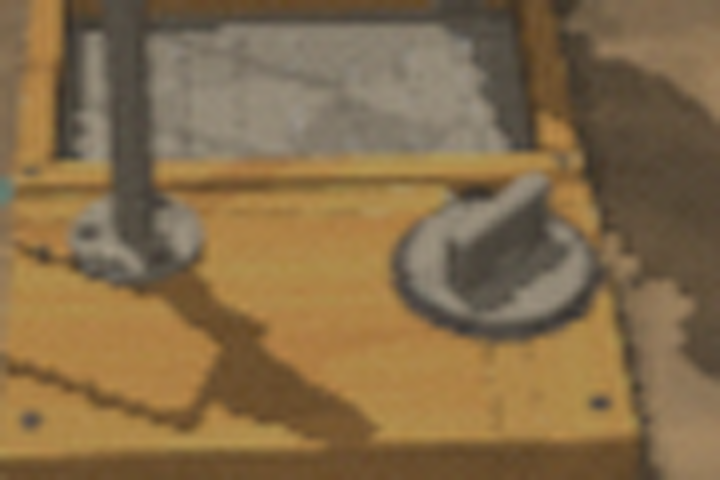

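The bolt has reached the stop: the force rose and the tray no longer advances, with a thin dark gap left at the joint. I'll release and go to the cam.

Call:
{"name": "move_arm", "arguments": {"targets": [{"dx": 0, "dy": -1, "dz": 0, "turn": 0}, {"dx": 0, "dy": -1, "dz": 0, "turn": 0}, {"dx": 0, "dy": -1, "dz": -10, "turn": 0}, {"dx": 0, "dy": -1, "dz": -45, "turn": 0}, {"dx": 0, "dy": -1, "dz": -85, "turn": 0}], "claw": 0.4}}

```text
time_s: 9.82
position: [494.1, 6.6, 117.0]
tcp_rot: [0.011, 1.0, -0.0, -0.001]
force: [1.0, 1.2, 1.0]
opening: 0.602
grip_force: 0.0
```

Call:
{"name": "move_arm", "arguments": {"targets": [{"dx": -1, "dy": 45, "dz": 0, "turn": -0.18}, {"dx": -3, "dy": 90, "dz": 0, "turn": -0.36}, {"dx": -5, "dy": 135, "dz": 0, "turn": -0.54}, {"dx": -8, "dy": 180, "dz": 0, "turn": -0.72}, {"dx": -8, "dy": 182, "dz": 0, "turn": -0.76}]}}

```text
time_s: 10.45
position: [506.5, 194.0, 117.1]
tcp_rot: [-0.365, 0.931, 0.001, 0.001]
force: [-0.6, -0.8, 0.7]
opening: 0.598
grip_force: 0.0
```

Call:
{"name": "move_arm", "arguments": {"targets": [{"dx": 0, "dy": 0, "dz": 0, "turn": 0}, {"dx": 0, "dy": 0, "dz": 0, "turn": 0}, {"dx": 0, "dy": 0, "dz": 0, "turn": 0}, {"dx": 0, "dy": 0, "dz": 0, "turn": 0}, {"dx": 0, "dy": 0, "dz": 0, "turn": 0}]}}

```text
time_s: 11.08
position: [507.0, 187.0, 116.3]
tcp_rot: [-0.36, 0.933, -0.0, -0.0]
force: [-0.8, 0.1, -0.2]
opening: 0.603
grip_force: 0.0
```

```bash
python3 - <<'E'
from h import *
need(498.9,183.2,57.5,132)
p,d,c=grab('side');P=cloud(d,c)
S=P[225:265,260:310].reshape(-1,3)
W=S[(S[:,2]>46)&(S[:,2]<58)&(abs(S[:,0]-499)<30)];r=cv2.minAreaRect(W[:,:2].astype(np.float32));print('wing',len(W),r,np.polyfit(W[:,0],W[:,1],1))
E
```

```text
t11.07 pos [507.  187.  116.3] yaw 132.18 d [ 8.6  2.7 58.8] turn 0.0031 F [-0.8  0.1 -0.2] open 0.603 q [-0.69  0.36  0.3   1.98 -0.14  0.82  2.  ]
wing 75 ((500.3315124511719, 185.7423858642578), (44.021995544433594, 11.623589515686035), 42.8216552734375) [   0.84587849 -236.02135439]
```

Call:
{"name": "move_arm", "arguments": {"targets": [{"dx": 8, "dy": 2.5, "dz": 15, "turn": 0}, {"dx": 8, "dy": 2.5, "dz": 30, "turn": 0}, {"dx": 8, "dy": 2.5, "dz": 45, "turn": 0}, {"dx": 8, "dy": 2.5, "dz": 58, "turn": 0}, {"dx": 8, "dy": 2.5, "dz": 58, "turn": 0}]}}

```text
time_s: 11.75
position: [498.3, 183.4, 56.6]
tcp_rot: [-0.36, 0.933, -0.0, -0.002]
force: [-0.1, 0.2, 0.7]
opening: 0.603
grip_force: 0.0
```

Call:
{"name": "move_arm", "arguments": {"targets": [{"dx": 0, "dy": 0, "dz": 0, "turn": 0}, {"dx": 0, "dy": 0, "dz": 0, "turn": 0}, {"dx": 0, "dy": 0, "dz": 0, "turn": 0}, {"dx": 0, "dy": 0, "dz": 0, "turn": 0}, {"dx": 0, "dy": 0, "dz": 0, "turn": 0}], "claw": 1}}

```text
time_s: 12.38
position: [500.6, 183.4, 59.1]
tcp_rot: [-0.36, 0.933, -0.0, 0.001]
force: [2.0, -3.2, 4.9]
opening: 0.099
grip_force: 60.1
```

```bash
python3 - <<'E'
from h import *
need(498.9,183.2,57.5,132)
E
```

```text
t12.38 pos [500.6 183.4  59.1] yaw 132.19 d [1.4 1.  1.6] turn 0.0033 F [ 2.  -3.2  4.9] open 0.099 q [-0.66  0.44  0.27  2.02 -0.18  0.7   2.03]
```

Call:
{"name": "move_arm", "arguments": {"targets": [{"dx": 0, "dy": 0, "dz": 0, "turn": 0.17}, {"dx": 0, "dy": 0, "dz": 0, "turn": 0.34}, {"dx": 0, "dy": 0, "dz": 0, "turn": 0.51}, {"dx": 0, "dy": 0, "dz": 0, "turn": 0.68}, {"dx": 0, "dy": 0, "dz": 0, "turn": 0.85}]}}

```text
time_s: 13.0
position: [500.5, 183.8, 59.1]
tcp_rot: [0.059, 0.998, 0.0, 0.001]
force: [1.8, -1.8, 4.4]
opening: 0.1
grip_force: 60.1
```

```bash
python3 - <<'E'
from h import *
need(498.9,183.2,57.5,132);print(env.observe()['torque'])
E
```

```text
t13.00 pos [500.5 183.8  59.1] yaw 83.2 d [ 1.5 -0.8  1.6] turn -0.8518 F [ 1.8 -1.8  4.4] open 0.1 q [-0.83  0.47  0.47  2.03 -0.32  0.71  1.29]
[-0.41752153 -0.26400077  0.06385966]
```

Call:
{"name": "move_arm", "arguments": {"targets": [{"dx": 0, "dy": 0, "dz": 0, "turn": 0.17}, {"dx": 0, "dy": 0, "dz": 0, "turn": 0.34}, {"dx": 0, "dy": 0, "dz": 0, "turn": 0.51}, {"dx": 0, "dy": 0, "dz": 0, "turn": 0.68}, {"dx": 0, "dy": 0, "dz": 0, "turn": 0.85}]}}

```text
time_s: 13.62
position: [500.9, 184.1, 59.1]
tcp_rot: [0.465, 0.885, 0.001, 0.001]
force: [2.0, -1.5, 2.5]
opening: 0.1
grip_force: 60.0
```

Call:
{"name": "move_arm", "arguments": {"targets": [{"dx": 0, "dy": 0, "dz": 0, "turn": 0.16}, {"dx": 0, "dy": 0, "dz": 0, "turn": 0.32}, {"dx": 0, "dy": 0, "dz": 0, "turn": 0.48}, {"dx": 0, "dy": 0, "dz": 0, "turn": 0.64}, {"dx": 0, "dy": 0, "dz": 0, "turn": 0.8}]}}

```text
time_s: 14.25
position: [501.2, 184.2, 59.1]
tcp_rot: [0.773, 0.634, 0.002, 0.001]
force: [2.4, -2.0, 2.1]
opening: 0.102
grip_force: 60.0
```

```bash
python3 - <<'E'
from h import *
need(498.9,183.2,57.5,132);print(env.observe()['torque'])
E
```

```text
t14.25 pos [501.2 184.2  59.1] yaw -11.28 d [-1.4 -2.1  1.6] turn 0.641 F [ 2.4 -2.   2.1] open 0.102 q [-1.14  0.59  0.86  2.04 -0.64  0.79 -0.09]
[-0.40698453 -0.44273082  0.12759096]
```

Call:
{"name": "move_arm", "arguments": {"targets": [{"dx": 0, "dy": 0, "dz": 0, "turn": 0.15}, {"dx": 0, "dy": 0, "dz": 0, "turn": 0.3}, {"dx": 0, "dy": 0, "dz": 0, "turn": 0.45}, {"dx": 0, "dy": 0, "dz": 0, "turn": 0.58}, {"dx": 0, "dy": 0, "dz": 0, "turn": 0.62}]}}

```text
time_s: 14.88
position: [501.4, 184.0, 59.1]
tcp_rot: [0.929, 0.37, 0.002, 0.001]
force: [2.9, -1.4, 4.7]
opening: 0.1
grip_force: 60.3
```

Call:
{"name": "move_arm", "arguments": {"targets": [{"dx": 0, "dy": 0, "dz": 0, "turn": 0.02}, {"dx": 0, "dy": 0, "dz": 0, "turn": 0.04}, {"dx": 0, "dy": 0, "dz": 0, "turn": 0.06}, {"dx": 0, "dy": 0, "dz": 0, "turn": 0.06}, {"dx": 0, "dy": 0, "dz": 0, "turn": 0.06}]}}

```text
time_s: 15.5
position: [501.4, 184.0, 59.1]
tcp_rot: [0.939, 0.345, 0.002, 0.001]
force: [5.1, -2.2, 4.3]
opening: 0.1
grip_force: 70.5
```

```bash
python3 - <<'E'
from h import *
need(498.9,183.2,57.5,132);print(env.observe()['torque'])
E
```

```text
t15.50 pos [501.4 184.   59.1] yaw -49.65 d [-2.4 -1.   1.6] turn -0.0288 F [ 5.1 -2.2  4.3] open 0.1 q [-1.24  0.68  1.01  2.05 -0.78  0.85 -0.64]
[-0.56526941 -0.89124608  1.26476033]
```

The torque rose to 1.3 N m at a turn of 182°, so the cam is at its stop. I'll release, lift and check.

Call:
{"name": "move_arm", "arguments": {"targets": [{"dx": 0, "dy": 0, "dz": 0, "turn": -0.03}, {"dx": 0, "dy": 0, "dz": 0, "turn": -0.03}, {"dx": 0, "dy": 0, "dz": 0, "turn": -0.03}, {"dx": 0, "dy": 0, "dz": -40, "turn": -0.03}, {"dx": 0, "dy": 0, "dz": -90, "turn": -0.03}], "claw": 0.5}}

```text
time_s: 16.12
position: [497.4, 183.7, 147.8]
tcp_rot: [0.934, 0.356, -0.002, -0.0]
force: [1.2, 0.4, -0.1]
opening: 0.499
grip_force: 0.0
```

Call:
{"name": "move_arm", "arguments": {"targets": [{"dx": 0, "dy": 0, "dz": -50, "turn": 0}, {"dx": 0, "dy": 0, "dz": -100, "turn": 0}, {"dx": 0, "dy": 0, "dz": -115, "turn": 0}, {"dx": 0, "dy": 0, "dz": -115, "turn": 0}, {"dx": 0, "dy": 0, "dz": -115, "turn": 0}]}}

```text
time_s: 16.75
position: [497.9, 183.9, 261.4]
tcp_rot: [0.934, 0.356, -0.002, -0.0]
force: [-0.2, -0.4, -0.4]
opening: 0.501
grip_force: 0.0
```

```bash
cat > hk.py <<'E'
from h import *
b=np.array([559.4,197.9]);mast=np.array([613.7,161.8])
for n in('side','scene'):
    p,d,c=grab(n);P=cloud(d,c)
    k=(P[...,2]>174)&(P[...,2]<201)&(d>0)&(np.hypot(P[...,0]-mast[0],P[...,1]-mast[1])<140)&(P[...,0]>560)
    Q=P[k];r=np.hypot(*(Q[:,:2]-mast).T)
    blk=Q[r<30];print(n,'block',len(blk),blk.mean(0),cv2.minAreaRect(blk[:,:2].astype(np.float32)))
    pr=Q[(r>35)]; rect=cv2.minAreaRect(pr[:,:2].astype(np.float32));print('prongs',len(pr),rect)
    cen=np.array(rect[0])-mast;print('ang from mast',np.degrees(np.arctan2(cen[1],cen[0])))
    # line fit per prong
    L=pr[:,:2]-mast;th=np.arctan2(L[:,1],L[:,0]);mid=np.arctan2(cen[1],cen[0])
    for s in(1,-1):
        g=pr[(s*(th-mid)>0)&(pr[:,2]<189)][:,:2].astype(np.float32)
        if len(g)>5: f=cv2.fitLine(g,cv2.DIST_HUBER,0,.01,.01).ravel();print(' prong',s,len(g),np.degrees(np.arctan2(f[1],f[0])),f[2:])
E
python3 - <<'E'
from h import *
need(614,162,250,90)
import hk
p,d,c=load('side')
cv2.imwrite('pics/c4.png',cv2.resize(p[170:275,180:312],None,fx=5.5,fy=5.5,interpolation=cv2.INTER_CUBIC))
P=cloud(d,c)
S=P[225:265,260:310].reshape(-1,3)
W=S[(S[:,2]>46)&(S[:,2]<58)&(abs(S[:,0]-499)<30)];r=cv2.minAreaRect(W[:,:2].astype(np.float32));print('wing',len(W),r)
E
```

```text
t16.75 pos [497.9 183.9 261.4] yaw -48.24 d [72.1 93.7 11. ] turn 0.7288 F [-0.2 -0.4 -0.4] open 0.501 q [-1.54  0.43  1.38  1.91 -0.46  1.18 -0.84]
side block 182 [618.7256092  167.39496473 187.55296375] ((620.8961791992188, 166.67901611328125), (13.426054954528809, 46.62440872192383), 75.614501953125)
prongs 183 ((680.5092163085938, 126.20899963378906), (54.99183654785156, 103.20198059082031), 60.55927658081055)
ang from mast -28.045384376088048
 prong 1 94 -29.05674 [690.9956  149.07793]
 prong -1 69 -30.153831 [677.93665 101.11397]
scene block 75 [613.6913875  154.88739664 187.51064136] ((615.28173828125, 154.20260620117188), (13.665310859680176, 45.54566955566406), 55.69489669799805)
prongs 95 ((682.15869140625, 122.96502685546875), (58.585731506347656, 101.09346771240234), 58.304039001464844)
ang from mast -29.565202094192284
 prong 1 39 -27.854061 [695.7642  140.76773]
 prong -1 48 -30.83291 [666.43695 103.97632]
wing 78 ((500.9272155761719, 185.2744140625), (43.47746276855469, 10.260053634643555), 42.34842300415039)
```

View pics/c4.png

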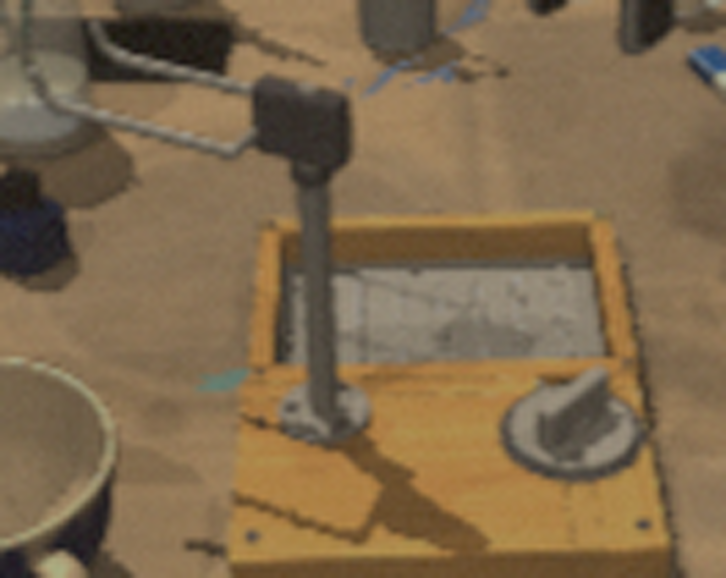

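The tray sits flush against the base with no gap, and the wing is back at 45°. The hook points at about -29.5° and has to go to -91.3°. I'll move over the mast with tool y at 60.5°.

Call:
{"name": "move_arm", "arguments": {"targets": [{"dx": 15, "dy": 19, "dz": 0, "turn": -0.18}, {"dx": 30, "dy": 38, "dz": 0, "turn": -0.36}, {"dx": 45, "dy": 58, "dz": 0, "turn": -0.54}, {"dx": 60, "dy": 77, "dz": 0, "turn": -0.72}, {"dx": 72, "dy": 94, "dz": 0, "turn": -0.9}]}}

```text
time_s: 17.48
position: [615.8, 161.3, 261.4]
tcp_rot: [0.684, 0.729, -0.001, -0.001]
force: [0.1, 0.6, 0.2]
opening: 0.5
grip_force: 0.0
```

Call:
{"name": "move_arm", "arguments": {"targets": [{"dx": 0, "dy": 0, "dz": 0, "turn": -0.18}, {"dx": 0, "dy": 0, "dz": 0, "turn": -0.36}, {"dx": 0, "dy": 0, "dz": 0, "turn": -0.54}, {"dx": 0, "dy": 0, "dz": 0, "turn": -0.72}, {"dx": 0, "dy": 0, "dz": 0, "turn": -0.9}]}}

```text
time_s: 18.1
position: [614.9, 161.4, 261.4]
tcp_rot: [0.299, 0.954, -0.001, -0.001]
force: [-0.4, -0.3, 0.1]
opening: 0.5
grip_force: 0.0
```

```bash
python3 - <<'E'
from h import *
need(614,162,195,60.5)
E
```

```text
t18.10 pos [614.9 161.4 261.4] yaw 55.19 d [ 1.   0.2 66.4] turn -0.0926 F [-0.4 -0.3  0.1] open 0.5 q [-0.91  0.43  0.76  1.65 -0.32  1.19  0.89]
```

Call:
{"name": "move_arm", "arguments": {"targets": [{"dx": 1, "dy": 0, "dz": 15, "turn": -0.09}, {"dx": 1, "dy": 0, "dz": 30, "turn": -0.09}, {"dx": 1, "dy": 0, "dz": 45, "turn": -0.09}, {"dx": 1, "dy": 0, "dz": 58, "turn": -0.09}, {"dx": 1, "dy": 0, "dz": 66, "turn": -0.09}]}}

```text
time_s: 18.73
position: [614.4, 162.2, 195.8]
tcp_rot: [0.259, 0.966, -0.001, -0.001]
force: [-0.4, -0.5, 0.2]
opening: 0.501
grip_force: 0.0
```

Call:
{"name": "move_arm", "arguments": {"targets": [{"dx": 0, "dy": 0, "dz": 0, "turn": 0}, {"dx": 0, "dy": 0, "dz": 0, "turn": 0}, {"dx": 0, "dy": 0, "dz": 0, "turn": 0}, {"dx": 0, "dy": 0, "dz": 0, "turn": 0}, {"dx": 0, "dy": 0, "dz": 0, "turn": 0}], "claw": 1}}

```text
time_s: 19.35
position: [615.2, 162.5, 197.6]
tcp_rot: [0.259, 0.966, 0.0, 0.0]
force: [0.8, 0.4, -0.9]
opening: 0.158
grip_force: 61.1
```

```bash
python3 - <<'E'
from h import *
need(614,162,195,-1.3);print(env.observe()['torque'])
E
```

```text
t19.35 pos [615.2 162.5 197.6] yaw 60.03 d [ 0.9 -1.   2.6] turn 1.0705 F [ 0.8  0.4 -0.9] open 0.158 q [-0.87  0.49  0.71  1.71 -0.36  1.07  1.01]
[ 0.04825503 -0.18406678 -0.09528189]
```

Call:
{"name": "move_arm", "arguments": {"targets": [{"dx": 0, "dy": 0, "dz": 0, "turn": 0.15}, {"dx": 0, "dy": 0, "dz": 0, "turn": 0.3}, {"dx": 0, "dy": 0, "dz": 0, "turn": 0.45}, {"dx": 0, "dy": 0, "dz": 0, "turn": 0.6}, {"dx": 0, "dy": 0, "dz": 0, "turn": 0.75}]}}

```text
time_s: 19.98
position: [615.5, 162.7, 197.7]
tcp_rot: [0.596, 0.803, 0.001, 0.001]
force: [2.8, 1.3, -1.9]
opening: 0.149
grip_force: 61.0
```

Call:
{"name": "move_arm", "arguments": {"targets": [{"dx": 0, "dy": 0, "dz": 0, "turn": 0.12}, {"dx": 0, "dy": 0, "dz": 0, "turn": 0.24}, {"dx": 0, "dy": 0, "dz": 0, "turn": 0.32}, {"dx": 0, "dy": 0, "dz": 0, "turn": 0.32}, {"dx": 0, "dy": 0, "dz": 0, "turn": 0.32}]}}

```text
time_s: 20.6
position: [615.7, 162.7, 197.6]
tcp_rot: [0.714, 0.7, 0.001, 0.0]
force: [3.4, 0.8, -2.2]
opening: 0.154
grip_force: 61.1
```

```bash
python3 - <<'E'
from h import *
need(614,162,195,-1.3);print(env.observe()['torque'])
p,d,c=grab('side');P=cloud(d,c)
k=(P[...,2]>174)&(P[...,2]<189)&(d>0)&(P[...,0]>575)&(P[...,0]<660)&(P[...,1]>25)&(P[...,1]<130)
pr=P[k]
for s in(1,-1):
    g=pr[s*(pr[:,0]-613)>0][:,:2].astype(np.float32)
    if len(g)>5: f=cv2.fitLine(g,cv2.DIST_HUBER,0,.01,.01).ravel();print(s,len(g),np.degrees(np.arctan2(f[1],f[0])),f[2:])
E
```

```text
t20.60 pos [615.7 162.7 197.6] yaw -1.19 d [-0.7 -1.7  2.6] turn 0.0018 F [ 3.4  0.8 -2.2] open 0.154 q [-1.02  0.58  0.95  1.72 -0.52  1.12  0.06]
[ 0.24327547 -0.53672722 -0.05042616]
-1 22 88.06864 [588.3701   85.81668]
```

The hook angle reads about -91.9 to -91.3°. I'll release, lift, and head to the washer for a near look.

Call:
{"name": "move_arm", "arguments": {"targets": [{"dx": 0, "dy": 0, "dz": 0, "turn": 0}, {"dx": 0, "dy": 0, "dz": 0, "turn": 0}, {"dx": 0, "dy": 0, "dz": 0, "turn": 0}, {"dx": 0, "dy": 0, "dz": -35, "turn": 0}, {"dx": 0, "dy": 0, "dz": -75, "turn": 0}], "claw": 0.5}}

```text
time_s: 21.28
position: [613.9, 162.0, 272.1]
tcp_rot: [0.715, 0.699, -0.001, -0.001]
force: [-0.0, 1.3, 0.4]
opening: 0.497
grip_force: 0.0
```

```bash
python3 - <<'E'
from h import *
import hk
need(540,-200,260,90)
p,d,c=grab('side')
E
```

```text
side block 88 [612.7279458  168.10007468 186.56430684] ((608.000732421875, 156.21241760253906), (39.189491271972656, 46.97194290161133), 16.328460693359375)
prongs 96 ((613.6819458007812, 86.60779571533203), (98.56710815429688, 52.91221237182617), 88.9173812866211)
ang from mast -90.01375713623091
 prong 1 49 88.64543 [636.7069   87.40227]
 prong -1 37 89.51842 [588.59973   83.988815]
scene block 73 [610.68796069 152.45211027 188.12826288] ((617.3663330078125, 154.71522521972656), (45.116817474365234, 26.80257225036621), 80.27410125732422)
prongs 99 ((612.458984375, 84.94215393066406), (105.41468811035156, 59.541133880615234), 87.87593078613281)
ang from mast -90.92506858670866
 prong 1 44 89.933174 [636.6687   87.49913]
 prong -1 47 88.53421 [589.1181    87.248405]
t21.38 pos [617.9 161.7 277.5] yaw -1.31 d [-363.4  -69.8   16. ] turn 1.548 F [ 0.1 -0.9  1.7] open 0.502 q [-1.07  0.5   1.02  1.64 -0.45  1.24  0.02]
```

Call:
{"name": "move_arm", "arguments": {"targets": [{"dx": -50, "dy": -18, "dz": 0, "turn": -0.18}, {"dx": -100, "dy": -36, "dz": 0, "turn": -0.36}, {"dx": -150, "dy": -54, "dz": 0, "turn": -0.54}, {"dx": -200, "dy": -72, "dz": 0, "turn": -0.72}, {"dx": -250, "dy": -90, "dz": 0, "turn": -0.9}]}}

```text
time_s: 22.05
position: [517.6, -87.0, 271.2]
tcp_rot: [0.337, 0.942, -0.0, -0.001]
force: [0.9, -0.6, 0.7]
opening: 0.502
grip_force: 0.0
```

```bash
python3 - <<'E'
from h import *
need(490,-190,260,87)
E
```

```text
t22.05 pos [517.6 -87.  271.2] yaw 50.65 d [-44.  -97.1  11.2] turn -0.6343 F [ 0.9 -0.6  0.7] open 0.502 q [-0.79  0.18  0.99  1.91 -0.17  1.14  1.14]
```

Call:
{"name": "move_arm", "arguments": {"targets": [{"dx": -11, "dy": -24, "dz": 3, "turn": -0.17}, {"dx": -22, "dy": -48, "dz": 6, "turn": -0.34}, {"dx": -33, "dy": -73, "dz": 9, "turn": -0.51}, {"dx": -44, "dy": -97, "dz": 11, "turn": -0.634}, {"dx": -44, "dy": -97, "dz": 11, "turn": -0.634}]}}

```text
time_s: 22.68
position: [489.1, -190.7, 260.3]
tcp_rot: [0.033, 0.999, -0.0, -0.001]
force: [0.4, 0.6, -0.3]
opening: 0.498
grip_force: 0.0
```

Call:
{"name": "move_arm", "arguments": {"targets": [{"dx": 0, "dy": 0, "dz": 0, "turn": 0}, {"dx": 0, "dy": 0, "dz": 0, "turn": 0}, {"dx": 0, "dy": 0, "dz": 0, "turn": 0}, {"dx": 0, "dy": 0, "dz": 0, "turn": 0}, {"dx": 0, "dy": 0, "dz": 0, "turn": 0}]}}

```text
time_s: 23.3
position: [491.4, -188.2, 261.3]
tcp_rot: [0.029, 1.0, 0.0, 0.0]
force: [-0.1, -0.0, -1.4]
opening: 0.495
grip_force: 0.0
```

```bash
python3 - <<'E'
from h import *
need(563,-256,180,87)
for n in('wrist','scene','side'):
    p,d,c=grab(n,'w5' if n=='wrist' else None);P=cloud(d,c);hsv=cv2.cvtColor(p,cv2.COLOR_BGR2HSV)
    near=(abs(P[...,0]-563)<60)&(abs(P[...,1]+256)<50)&(d>0)
    k=near&(P[...,2]>103)&(P[...,2]<122);Q=P[k]
    if len(Q)>5:
        f=cv2.fitLine(Q[:,:2].astype(np.float32),cv2.DIST_HUBER,0,.01,.01).ravel();print(n,'bail',len(Q),Q.mean(0),np.degrees(np.arctan2(f[1],f[0])),cv2.minAreaRect(Q[:,:2].astype(np.float32)))
    k2=k&(hsv[...,1]>110)&(hsv[...,0]<25);Q=P[k2]
    if len(Q)>3:print(' roller',len(Q),Q.mean(0),cv2.minAreaRect(Q[:,:2].astype(np.float32)))
    k3=near&(P[...,2]>44)&(P[...,2]<56);Q=P[k3]
    if len(Q)>9:print(' lip',len(Q),cv2.minEnclosingCircle(Q[:,:2].astype(np.float32)),Q[:,2].max())
E
```

```text
t23.30 pos [ 491.4 -188.2  261.3] yaw 86.64 d [-75.5 -63.5  81.3] turn -0.0063 F [-0.1 -0.  -1.4] open 0.495 q [-0.55  0.19  0.94  1.92 -0.17  1.11  1.97]
wrist bail 120 [ 536.6451164  -252.11636918  109.49368232] -14.043702 ((538.9432373046875, -252.70777893066406), (7.894286155700684, 27.736286163330078), 69.13716888427734)
 lip 282 ((558.482421875, -256.1546936035156), 31.29320526123047) 54.88261069362087
scene bail 50 [ 561.27458018 -258.88362359  113.38185467] -12.162963 ((565.6705932617188, -259.4354553222656), (11.982717514038086, 73.96563720703125), 82.0786361694336)
 roller 24 [ 564.9256762  -260.35537647  116.3536791 ] ((565.6355590820312, -259.43060302734375), (11.982717514038086, 23.29043960571289), 82.0786361694336)
 lip 61 ((564.7659912109375, -261.9862060546875), 34.618778228759766) 54.36128377755891
side bail 53 [ 561.17028439 -253.3179044   112.33235671] -11.827141 ((564.5493774414062, -254.54039001464844), (11.674663543701172, 75.3157730102539), 75.75096893310547)
 roller 26 [ 564.94186872 -252.61551822  113.47252447] ((564.6221923828125, -252.5106201171875), (8.728805541992188, 24.844524383544922), 85.84715270996094)
 lip 72 ((563.9544677734375, -253.6517333984375), 32.41329574584961) 54.47046779999471
```

View pics/w5.png

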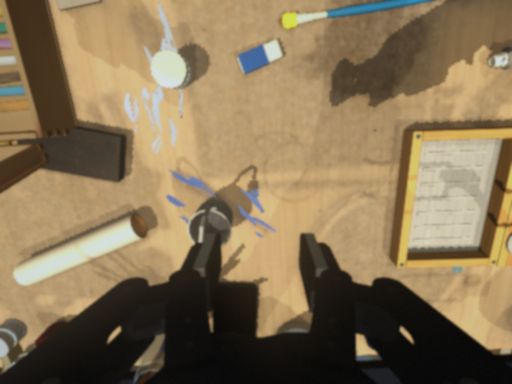

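The wrist view shows the washer can at (210,222), half hidden by the left finger, with the table clear around it. The bail lies at about -13° with the roller near (564.5,-256.5).

Call:
{"name": "move_arm", "arguments": {"targets": [{"dx": -25, "dy": -21, "dz": 25, "turn": 0.08}, {"dx": -50, "dy": -42, "dz": 50, "turn": 0.168}, {"dx": -77, "dy": -64, "dz": 81, "turn": 0.168}, {"dx": -77, "dy": -64, "dz": 90, "turn": 0.168}, {"dx": -77, "dy": -64, "dz": 90, "turn": 0.168}]}}

```text
time_s: 24.08
position: [563.3, -256.5, 170.3]
tcp_rot: [0.113, 0.994, 0.0, -0.001]
force: [0.2, 0.1, 0.3]
opening: 0.498
grip_force: 0.0
```

```bash
python3 - <<'E'
from h import *
need(564.5,-256.5,113,77)
E
```

```text
t24.07 pos [ 563.3 -256.5  170.3] yaw 76.97 d [-1.3  0.3 57.3] turn -0.0005 F [0.2 0.1 0.3] open 0.498 q [-0.29  0.54  0.85  1.78 -0.47  1.04  2.08]
```

Call:
{"name": "move_arm", "arguments": {"targets": [{"dx": -1, "dy": 0, "dz": 15, "turn": 0}, {"dx": -1, "dy": 0, "dz": 30, "turn": 0}, {"dx": -1, "dy": 0, "dz": 45, "turn": 0}, {"dx": -1, "dy": 0, "dz": 57, "turn": 0}, {"dx": -1, "dy": 0, "dz": 57, "turn": 0}]}}

```text
time_s: 24.7
position: [564.3, -256.5, 112.8]
tcp_rot: [0.113, 0.994, 0.0, -0.001]
force: [0.4, 0.8, 0.1]
opening: 0.501
grip_force: 0.0
```

Call:
{"name": "move_arm", "arguments": {"targets": [{"dx": 0, "dy": 0, "dz": 0, "turn": 0}, {"dx": 0, "dy": 0, "dz": 0, "turn": 0}, {"dx": 0, "dy": 0, "dz": 0, "turn": 0}, {"dx": 0, "dy": 0, "dz": 0, "turn": 0}, {"dx": 0, "dy": 0, "dz": 0, "turn": 0}], "claw": 1}}

```text
time_s: 25.32
position: [566.0, -257.6, 115.0]
tcp_rot: [0.113, 0.994, -0.0, 0.001]
force: [1.2, -0.6, 2.5]
opening: 0.124
grip_force: 58.4
```

Call:
{"name": "move_arm", "arguments": {"targets": [{"dx": 0, "dy": 0, "dz": -10, "turn": 0}, {"dx": 0, "dy": 0, "dz": -30, "turn": 0}, {"dx": 0, "dy": 0, "dz": -60, "turn": 0}, {"dx": 0, "dy": 0, "dz": -85, "turn": 0}, {"dx": 0, "dy": 0, "dz": -100, "turn": 0}]}}

```text
time_s: 25.95
position: [565.8, -257.6, 216.7]
tcp_rot: [0.113, 0.994, -0.0, 0.001]
force: [-0.5, -0.5, -1.0]
opening: 0.125
grip_force: 58.3
```

```bash
python3 - <<'E'
from h import *
need(609,-30,216,88.9)
for n in('side','scene'):
    p,d,c=grab(n);P=cloud(d,c);X=np.array(env.observe()['position'])
    near=(np.hypot(P[...,0]-X[0],P[...,1]-X[1])<60)&(d>0)&(P[...,2]>80)&(P[...,2]<165);Q=P[near];print(n,len(Q),Q.mean(0)-X,Q.min(0)-X,Q.max(0)-X)
E
```

```text
t25.95 pos [ 565.8 -257.6  216.7] yaw 76.97 d [  9.2 231.5   0.7] turn -0.2082 F [-0.5 -0.5 -1. ] open 0.125 q [-0.32  0.49  0.89  1.74 -0.42  1.11  2.05]
side 298 [ -2.78143616   9.97233369 -82.46431687] [ -38.91429185  -26.82006376 -115.84787992] [ 32.80871136  30.55959112 -53.46314028]
scene 306 [-3.24600166e-02 -3.46302088e+00 -8.29784158e+01] [ -35.79399541  -28.35461612 -116.02324303] [ 34.094763    25.33486454 -54.15278055]
```

Call:
{"name": "move_arm", "arguments": {"targets": [{"dx": 0, "dy": 12, "dz": 0, "turn": -0.04}, {"dx": 1, "dy": 35, "dz": 0, "turn": -0.08}, {"dx": 2, "dy": 65, "dz": 0, "turn": -0.12}, {"dx": 3, "dy": 95, "dz": 0, "turn": -0.16}, {"dx": 4, "dy": 125, "dz": 0, "turn": -0.208}]}}

```text
time_s: 26.68
position: [589.4, -130.5, 213.0]
tcp_rot: [0.007, 1.0, 0.001, -0.001]
force: [1.1, -0.5, -1.8]
opening: 0.126
grip_force: 58.2
```

```bash
python3 - <<'E'
from h import *
need(613.5,-25,217,88.9)
E
```

```text
t26.68 pos [ 589.4 -130.5  213. ] yaw 89.22 d [-22.7 105.8  -4. ] turn 0.0057 F [ 1.1 -0.5 -1.8] open 0.126 q [-0.51  0.44  0.84  1.78 -0.37  1.09  2.01]
```

Call:
{"name": "move_arm", "arguments": {"targets": [{"dx": -6, "dy": 28, "dz": -1, "turn": 0}, {"dx": -12, "dy": 56, "dz": -2, "turn": 0}, {"dx": -18, "dy": 82, "dz": -3, "turn": 0}, {"dx": -23, "dy": 100, "dz": -3, "turn": 0}, {"dx": -23, "dy": 106, "dz": -3, "turn": 0}]}}

```text
time_s: 27.3
position: [614.6, -25.8, 216.4]
tcp_rot: [0.007, 1.0, 0.0, -0.001]
force: [0.1, 0.1, -1.1]
opening: 0.125
grip_force: 58.3
```

Call:
{"name": "move_arm", "arguments": {"targets": [{"dx": 0, "dy": 0, "dz": 0, "turn": 0}, {"dx": 0, "dy": 0, "dz": 0, "turn": 0}, {"dx": 0, "dy": 0, "dz": 0, "turn": 0}, {"dx": 0, "dy": 0, "dz": 0, "turn": 0}, {"dx": 0, "dy": 0, "dz": 0, "turn": 0}]}}

```text
time_s: 27.92
position: [614.5, -29.2, 217.3]
tcp_rot: [0.01, 1.0, -0.0, 0.0]
force: [-0.1, -0.4, 0.1]
opening: 0.127
grip_force: 58.3
```

```bash
cat > lk.py <<'E'
from h import *
import sys
need(613.5,67,217,88.9)
A=[]
for n in('side','scene'):
    p,d,c=grab(n);X=np.array(env.observe()['position']);u,v=map(int,proj(c,X-[0,0,40]));w=55 if n=='side' else 40
    A.append(cv2.resize(p[v-w:v+w,u-w:u+w],(390,390),interpolation=cv2.INTER_CUBIC))
    P=cloud(d,c)
    k=(np.hypot(P[...,0]-X[0],P[...,1]-X[1])<60)&(d>0)&(P[...,2]>X[2]-110)&(P[...,2]<X[2]-70);Q=P[k]
    print(n,'can mean',Q.mean(0)-X,'x',Q[:,0].min()-X[0],Q[:,0].max()-X[0],'y',Q[:,1].min()-X[1],Q[:,1].max()-X[1])
cv2.imwrite('pics/%s.png'%sys.argv[1],np.hstack(A))
E
python3 lk.py a1
```

```text
t27.93 pos [614.5 -29.2 217.3] yaw 88.88 d [ 2.9 96.2  0.3] turn -0.0004 F [-0.1 -0.4  0.1] open 0.127 q [-0.66  0.45  0.82  1.75 -0.37  1.1   1.83]
side can mean [ -1.13453022   7.89730988 -84.8024535 ] x -31.777817976621463 28.552756984485995 y -27.44543409050679 29.24585784768928
scene can mean [ -1.95674675  -4.28404763 -88.64656761] x -35.894445032263434 28.713976260138338 y -28.925654161636512 26.602823677145572
```

View pics/a1.png

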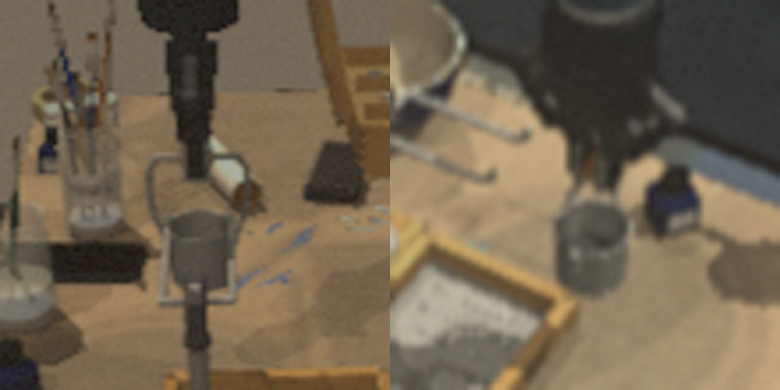

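The left crop shows the washer upright in the gripper, with its bail (150–245,160) spanning the prongs behind it. The right crop shows the prong tips (520,133) and (485,175), clear of the bail. I'll go in over the tips.

Call:
{"name": "move_arm", "arguments": {"targets": [{"dx": 0.4, "dy": 12, "dz": 0, "turn": 0}, {"dx": 0.8, "dy": 30, "dz": 0, "turn": 0}, {"dx": 1.2, "dy": 48, "dz": 0, "turn": 0}, {"dx": 1.6, "dy": 66, "dz": 0, "turn": 0}, {"dx": 2, "dy": 80, "dz": 0, "turn": 0}]}}

```text
time_s: 28.65
position: [614.0, 53.6, 217.1]
tcp_rot: [0.008, 1.0, 0.0, -0.0]
force: [0.3, -0.2, -0.7]
opening: 0.128
grip_force: 58.3
```

Call:
{"name": "move_arm", "arguments": {"targets": [{"dx": 0, "dy": 8, "dz": 0, "turn": 0}, {"dx": 0, "dy": 14, "dz": 0, "turn": 0}, {"dx": 0, "dy": 14, "dz": 0, "turn": 0}, {"dx": 0, "dy": 14, "dz": 0, "turn": 0}, {"dx": 0, "dy": 14, "dz": 0, "turn": 0}]}}

```text
time_s: 29.28
position: [614.3, 64.2, 217.3]
tcp_rot: [0.01, 1.0, -0.0, 0.0]
force: [0.4, 0.5, -1.8]
opening: 0.126
grip_force: 58.3
```

```bash
python3 lk.py a2;python3 - <<'E'
from h import *
import hk
E
```

```text
t29.27 pos [614.3  64.2 217.3] yaw 88.83 d [0.9 2.8 0.3] turn -0.0012 F [ 0.4  0.5 -1.8] open 0.126 q [-0.8   0.45  0.81  1.74 -0.36  1.1   1.67]
side can mean [ -4.28176866   9.09115091 -86.62097303] x -34.26166050886661 24.697112449672886 y -25.896019846908253 28.84216583033313
scene can mean [ -2.89550167  -5.57657109 -88.54777624] x -33.91327839889641 35.274418845942364 y -29.14098869517067 22.629086561709443
side block 89 [613.37365428 168.00138566 186.59082995] ((619.5368041992188, 155.50021362304688), (48.06175231933594, 37.90392303466797), 69.484375)
prongs 146 ((613.1232299804688, 86.18644714355469), (98.407470703125, 82.44377136230469), 89.04279327392578)
ang from mast -90.43703603009689
 prong 1 58 89.281364 [637.22925  88.1939 ]
 prong -1 46 88.29551 [587.4769   70.51626]
scene block 69 [610.51872618 152.62971152 188.00817326] ((613.4208374023438, 156.2332000732422), (30.817251205444336, 45.37334060668945), 2.073401927947998)
prongs 86 ((606.8403930664062, 83.91679382324219), (101.68373107910156, 69.7699966430664), 86.68518829345703)
ang from mast -95.03336950683675
 prong 1 23 -89.875046 [636.6362   102.738106]
 prong -1 46 87.525375 [588.33246  89.67644]
```

View pics/a2.png

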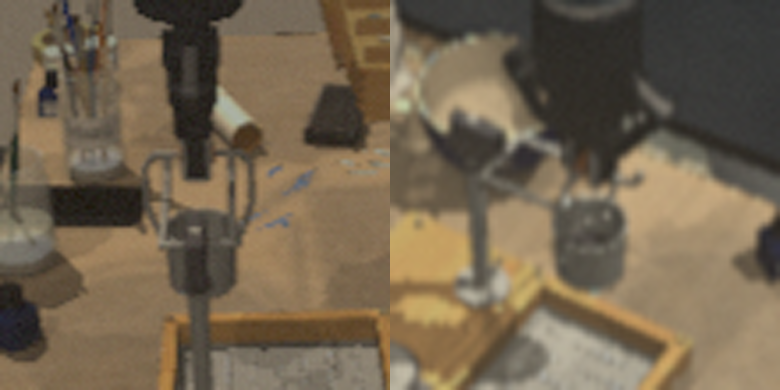

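The bail straddles both prongs, and the can is below and between them. I'll lower it.

Call:
{"name": "move_arm", "arguments": {"targets": [{"dx": 0, "dy": 0, "dz": 6, "turn": 0}, {"dx": 0, "dy": 0, "dz": 12, "turn": 0}, {"dx": 0, "dy": 0, "dz": 18, "turn": 0}, {"dx": 0, "dy": 0, "dz": 22, "turn": 0}, {"dx": 0, "dy": 0, "dz": 23, "turn": 0}]}}

```text
time_s: 30.1
position: [614.1, 65.2, 193.7]
tcp_rot: [0.01, 1.0, -0.0, -0.0]
force: [0.8, -0.0, -1.6]
opening: 0.128
grip_force: 58.3
```

Call:
{"name": "move_arm", "arguments": {"targets": [{"dx": 0, "dy": 0, "dz": 1, "turn": 0}, {"dx": 0, "dy": 0, "dz": 2, "turn": 0}, {"dx": 0, "dy": 0, "dz": 2.5, "turn": 0}, {"dx": 0, "dy": 0, "dz": 2.5, "turn": 0}, {"dx": 0, "dy": 0, "dz": 2.5, "turn": 0}]}}

```text
time_s: 30.72
position: [614.4, 65.2, 191.8]
tcp_rot: [0.01, 1.0, 0.0, 0.0]
force: [0.7, 0.0, -0.5]
opening: 0.127
grip_force: 58.3
```

Call:
{"name": "move_arm", "arguments": {"targets": [{"dx": 0, "dy": 0, "dz": 0.5, "turn": 0}, {"dx": 0, "dy": 0, "dz": 1, "turn": 0}, {"dx": 0, "dy": 0, "dz": 1.5, "turn": 0}, {"dx": 0, "dy": 0, "dz": 1.5, "turn": 0}, {"dx": 0, "dy": 0, "dz": 1.5, "turn": 0}]}}

```text
time_s: 31.35
position: [614.4, 65.1, 190.4]
tcp_rot: [0.01, 1.0, 0.0, -0.0]
force: [-0.3, -0.1, 0.5]
opening: 0.131
grip_force: 58.3
```

Call:
{"name": "move_arm", "arguments": {"targets": [{"dx": 0, "dy": 0, "dz": 0.5, "turn": 0}, {"dx": 0, "dy": 0, "dz": 1, "turn": 0}, {"dx": 0, "dy": 0, "dz": 1, "turn": 0}, {"dx": 0, "dy": 0, "dz": 1, "turn": 0}, {"dx": 0, "dy": 0, "dz": 1, "turn": 0}]}}

```text
time_s: 31.98
position: [614.8, 65.2, 189.9]
tcp_rot: [0.01, 1.0, 0.0, 0.001]
force: [-0.2, -0.4, 4.7]
opening: 0.127
grip_force: 58.9
```

The bail is resting on the prongs (about 5 N upward). I'll release and lift straight up.

Call:
{"name": "move_arm", "arguments": {"targets": [{"dx": 0, "dy": 0, "dz": 0, "turn": 0}, {"dx": 0, "dy": 0, "dz": 0, "turn": 0}, {"dx": 0, "dy": 0, "dz": 0, "turn": 0}, {"dx": 0, "dy": 0, "dz": 0, "turn": 0}, {"dx": 0, "dy": 0, "dz": 0, "turn": 0}], "claw": 0.6}}

```text
time_s: 32.6
position: [614.3, 65.2, 189.1]
tcp_rot: [0.01, 1.0, -0.0, -0.0]
force: [-0.9, 0.4, -0.8]
opening: 0.404
grip_force: 0.0
```

Call:
{"name": "move_arm", "arguments": {"targets": [{"dx": 0, "dy": 0, "dz": -8, "turn": 0}, {"dx": 0, "dy": 0, "dz": -20, "turn": 0}, {"dx": 0, "dy": 0, "dz": -40, "turn": 0}, {"dx": 0, "dy": 0, "dz": -65, "turn": 0}, {"dx": 0, "dy": 0, "dz": -90, "turn": 0}]}}

```text
time_s: 33.22
position: [614.8, 64.9, 281.7]
tcp_rot: [0.01, 1.0, 0.0, 0.001]
force: [0.9, 0.7, -0.4]
opening: 0.402
grip_force: 0.0
```

Call:
{"name": "move_arm", "arguments": {"targets": [{"dx": 10, "dy": -20, "dz": -10, "turn": 0}, {"dx": 30, "dy": -50, "dz": -15, "turn": 0}, {"dx": 50, "dy": -80, "dz": -15, "turn": 0}, {"dx": 70, "dy": -110, "dz": -15, "turn": 0}, {"dx": 70, "dy": -110, "dz": -15, "turn": 0}]}}

```text
time_s: 33.85
position: [539.2, -49.3, 294.3]
tcp_rot: [0.014, 1.0, 0.0, -0.001]
force: [-0.2, -0.4, 0.1]
opening: 0.406
grip_force: 0.0
```

```bash
python3 - <<'E'
from h import *
import hk
need(0,0,0)
for n in('side','scene')*2:
    p,d,c=grab(n);P=cloud(d,c)
    k=(abs(P[...,0]-612)<60)&(abs(P[...,1]-67)<45)&(d>0)&(P[...,2]>78)&(P[...,2]<120);Q=P[k];print(n,'can',len(Q),Q.mean(0),Q.min(0),Q.max(0))
p,d,c=load('side');cv2.imwrite('pics/f.png',cv2.resize(p[150:280,185:315],(590,590),interpolation=cv2.INTER_CUBIC))
E
```

```text
side block 88 [612.83362871 168.43584185 186.73626069] ((607.6107788085938, 156.7153778076172), (38.90104293823242, 47.19326400756836), 15.993020057678223)
prongs 205 ((611.209716796875, 83.7723388671875), (77.60812377929688, 101.29605865478516), 7.109653949737549)
ang from mast -91.8279966320159
 prong 1 81 89.20469 [637.3074   86.29861]
 prong -1 70 89.46746 [589.5408   85.51337]
scene block 69 [610.47522901 152.5363748  188.08453831] ((616.0411376953125, 153.10166931152344), (42.5870246887207, 25.1669864654541), 79.93902587890625)
prongs 135 ((610.1200561523438, 86.46963500976562), (77.00140380859375, 101.19252014160156), 4.5568976402282715)
ang from mast -92.720834648269
 prong 1 48 88.71815 [637.11884   90.326416]
 prong -1 56 88.10247 [589.4295   87.10599]
t33.95 pos [541.4 -44.7 294.4] yaw 88.77 d [542.3  32.7 294.4] turn -0.0215 F [0.5 1.7 0.2] open 0.402 q [-0.81  0.19  0.93  1.84 -0.17  1.19  1.72]
side can 234 [611.57947912  74.11302349 103.29590327] [580.73342937  39.99085352  78.66608041] [645.25806439  92.16633005 119.94895532]
scene can 179 [612.91308974  61.25618422 100.35648942] [582.46415747  36.28719394  78.0706116 ] [642.99795082  89.57205504 119.44070532]
side can 230 [611.47369747  73.73682373 103.23871478] [580.72378872  40.07856995  78.21672653] [645.21786605  93.53791279 119.9994441 ]
scene can 193 [613.28064446  61.15746841 101.88913836] [580.0835858   33.43198701  79.18454684] [644.36668132  90.72405924 119.93972334]
```

View pics/f.png

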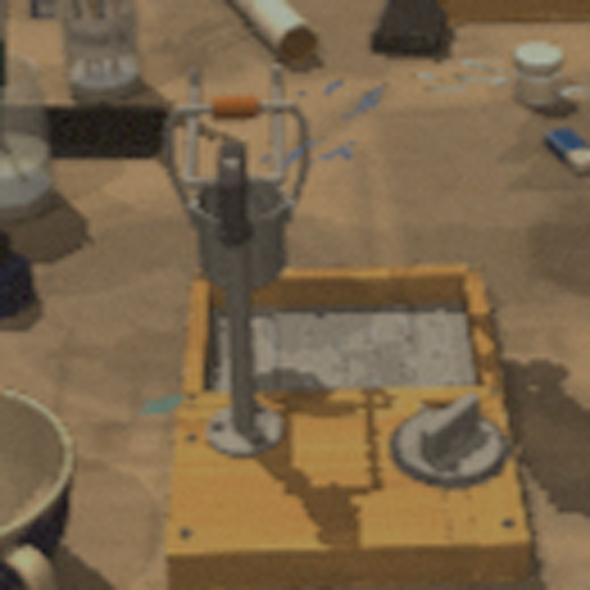

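The washer hangs upright on both prongs, with its roller at (235,106). The tray is flush and the hook faces straight out. I'll let it settle, then hand in.

Call:
{"name": "move_arm", "arguments": {"targets": [{"dx": 0, "dy": 0, "dz": 0, "turn": 0}, {"dx": 0, "dy": 0, "dz": 0, "turn": 0}, {"dx": 0, "dy": 0, "dz": 0, "turn": 0}, {"dx": 0, "dy": 0, "dz": 0, "turn": 0}, {"dx": 0, "dy": 0, "dz": 0, "turn": 0}]}}

```text
time_s: 34.78
position: [542.2, -43.5, 294.3]
tcp_rot: [0.01, 1.0, -0.0, -0.0]
force: [0.6, 0.8, -0.3]
opening: 0.397
grip_force: 0.0
```

Call:
{"name": "move_arm", "arguments": {"targets": [{"dx": 0, "dy": 0, "dz": 0, "turn": 0}, {"dx": 0, "dy": 0, "dz": 0, "turn": 0}, {"dx": 0, "dy": 0, "dz": 0, "turn": 0}, {"dx": 0, "dy": 0, "dz": 0, "turn": 0}, {"dx": 0, "dy": 0, "dz": 0, "turn": 0}]}}

```text
time_s: 35.4
position: [542.2, -43.4, 294.3]
tcp_rot: [0.01, 1.0, 0.0, -0.0]
force: [-0.2, -0.2, -0.3]
opening: 0.401
grip_force: 0.0
```

Call:
{"name": "move_arm", "arguments": {"targets": [{"dx": 0, "dy": 0, "dz": 0, "turn": 0}, {"dx": 0, "dy": 0, "dz": 0, "turn": 0}, {"dx": 0, "dy": 0, "dz": 0, "turn": 0}, {"dx": 0, "dy": 0, "dz": 0, "turn": 0}, {"dx": 0, "dy": 0, "dz": 0, "turn": 0}]}}

```text
time_s: 36.02
position: [542.3, -43.5, 294.3]
tcp_rot: [0.01, 1.0, 0.0, 0.0]
force: [-0.7, -0.4, 0.5]
opening: 0.395
grip_force: 0.0
```

```bash
python3 -c "
from cell import env
print(env.close_job())"
```

```text
the job is handed in; nothing more can be done
None
```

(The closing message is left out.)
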